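# Drop the camera controller into its desk recess and pan the camera left

### The arm

A 6-joint arm with a two-finger parallel gripper is mounted at the origin on the work surface. World frame = base frame: x ahead of the robot, y to its left, z up, the work surface at z = 0. Lengths are in mm, angles in rad, forces in N, time in s.
With the tool pointing down it reaches from about 275 to 1000 mm from the base axis. Payload 8.4 kg.
Tool frame: the origin (TCP) lies between the finger pads; the fingertips stand r.tips_ahead ahead of it and the grasp point (between the pads) lies 6 mm ahead of it (r.tips_ahead is the distance from the TCP to the fingertips, in mm); z points along the fingers, y is the line along which they close (so a half turn about z gives the same grasp; the last joint's range is limited). The gripper opens to 85 mm and grips with 20 to 120 N. Pads are 22 mm wide; open, the fingers measure 114 mm over their backs; the gripper's body (76 mm by 85 mm) begins 54 mm behind the grasp point. The pads swing forward as they close: fully open they stand 13 mm farther back than shut.
Start: joints at [-1.212, 0.353, 1.633, -0, 1.155, -0.002], TCP at [220.638, -584.762, 256.281] pointing down, gripper open.
Joint ranges: [-2.63, 2.63], [-0.92, 2.1], [0.06, 2.66], [-1.3, 4.44], [0, 2.69], [-3.02, 3.02]. Speed limits (rad/s): [2.22, 2.22, 2.79, 3.14, 3.14, 3.14].

### API

Orientations are given as [roll, pitch, yaw] about the fixed x, y, z axes, in that order (R = Rz(yaw) Ry(pitch) Rx(roll)).
In Python, from rig import r gives the robot as it stands.
- The arm moves only by the tool carry_out, never from a script. Its arguments are lists of equal length, an entry for each row: "delta_pos": the shift along the tool's x, y, z in m, a list of three; "rot": the turn, a rotation vector about the tool's x, y, z in degrees, a list of three. A call has 1 to 8 rows; each row is the pose to reach, as a shift and turn from the pose commanded when the call began, along the tool's axes at that moment; what a row does not reach only later rows make up. A row lasts 1/8 s, in which the tool goes at most 62.5 mm and 10.7 degrees, less where a joint would pass 70% of its speed; a pose out of reach is approached as far as the arm can. A call with a gripper value outside its range is refused whole. "claw" is the finger opening in m, from 0 to 0.0854, set as the call begins (left out, the last holds). The fingers move at their own pace and stop on an object; "grip_force" is the grip in N (left out, the last holds). Time passes only in rows, so rows that repeat a pose let the fingers close. It gives the time, the measured TCP pose, the force, the opening and the grip force at its end, in the units of the state.
- r.sense(): the state, without advancing time (a new reading comes with each control period).
- r.grab_frame(name): name is "scene" or "top" or "wrist"; returns the picture (384x512x3 uint8, blue, green, red); there is no depth.
- r.camera_info(name): a dict with "fx", "fy", "cx", "cy" (pixels), "pose" (4x4, takes a point from camera to world coordinates); the wrist camera has in their place "hand_eye" (4x4, takes a point from camera to tool coordinates, whose origin is the TCP and whose axes are the flange's). Camera axes: x right, y down, z forward; pixel columns grow to the right and rows downward; lengths in mm; the calibration is good to about 2 mm. A picture is of the moment at which its call begins: read the wrist's pose just before it. camera_info takes no time and is no camera call.
- r.sign_off(): hands the job in; it is judged then, once.
Trained networks look in the newest picture that a camera, given by its name, has taken for a name from the list of things; names that differ only in an ending like _2 or _b are one class to them, and where a whole thing is asked for, a point or a joint stands for the part that bears it (a point fixed in the world has none). Each returns a list of dicts, best first, with "p" (0 to 1); they miss things now and then, are a little off and sometimes report something else, mostly with a low value. They report only what shows in the picture. A call takes as long as a camera call. They do not tell look-alikes from the thing itself.
- r.recognise(thing, camera): "box" ([left, top, right, bottom] in pixels, round what is visible of it).
- r.cut_out(thing, camera): "mask" (384x512 bool, what is visible of it) and "box" ([left, top, right, bottom] in pixels, round what is visible of it).
The state is a dict: "clock": time; "qpos": joint angles; "qvel": joint speeds; "joint_efforts": joint torques, N m; "eef_pos": TCP position; "tcp_rot": TCP orientation; "contact_force": force on the tool from outside, world axes, zero at the start; "wrist_torque": the same for the moment, N m; "opening": opening from 0.0 (shut) to 1.0 (fully open); "grasp_force": force on a finger pad.
Only numpy, scipy, OpenCV 4.12 (cv2) and the standard library are available. Lean on these libraries where they do the work, as an engineer would, in place of code of your own. Each camera call takes 0.05 s, during which the arm holds its last target. There are 200 camera calls.

### The job

Slide the grey joystick controller along the desk board, without picking it up, in under the front edge of the clear stand until it drops fully home in its shallow recess. Then, to swing the camera round, push its stick well over to the left (as you sit facing the stand), hold it there for a good two seconds and let it spring back. Don't shift the stand, the recorder on it, the till rolls or the stamp.

Things in the scene. Friction and masses are not known exactly. Their poses are not given: they have to be found in the camera images.
- station: Flat wooden desk board lying fixed on the table, 420 (x) x 560 (y) x 18 mm thick. Origin: centre of its underside; x points away from the robot (the way to slide), y to the left, z up. A rectangular recess with flush aluminium edging and a black floor is sunk 8 mm into its top: 96 mm (x) x 168 mm (y), centred at x = +60 mm, y = 0 in the board's frame.
- recess (a point): Centre of the recess's floor, 10 mm above the table and 8 mm below the board's top; axes as the board's. The recess spans +-48 mm in x and +-84 mm in y about it.
- controller: Camera controller, loose, about 0.5 kg: flat box 90 (x) x 160 (y) x 28 mm high, keypad at its left (+y) end, joystick at its right (-y) end. Origin: centre of its underside; x away from the robot (it starts within about 15 degrees of the board's x, on the board in front of the recess), z up. 6 mm shorter and 8 mm narrower than the recess; when home its top is 20 mm above the board's top.
- controller_base (a point): Centre of the controller's underside (same point as its origin).
- stick_knob (a point): Centre of the joystick's knob: black, round, 25 mm diameter, from 15 mm below to 11 mm above this point, on a 10 mm shaft. With the stick upright it is at controller x = 0, y = -45 mm, 65 mm above the controller's underside. The stick's pivot is 37 mm below this point, at the controller's top face.
- stick_lr (a joint): Left-right tilt of the stick, rad: 0 upright (spring-centred, 0.20 N m/rad, about 2 N at the knob for full tilt), positive when tilted to the left (controller +y), stops at +-0.44.
- stick_fb (a joint): Forward-back tilt of the stick, rad: 0 upright (spring-centred, the same spring), positive when tilted forward (controller +x, away from the robot), stops at +-0.44.
- stand: Clear acrylic stand, loose (1.6 kg), on the back of the board, square to it: top plate 170 (x) x 500 (y) x 8 mm, its underside 105 mm above the board, on 8 mm side panels at y = +-246 mm; open front and back. Origin: under the middle of its front edge, at the board's top. The front edge is 20 mm nearer the robot than the recess's centre: a seated controller's stick is under the plate. Leave it.
- stand_edge (a point): Middle of the lower front edge of the stand's top plate, 105 mm above the board's top (123 mm above the table).
- recorder: Black video recorder, 130 (x) x 130 (y) x 41 mm, on the right (-y) part of the stand's plate. Origin: centre of its underside. Leave alone.
- roll_a: White till roll standing on the board at one side, 60 mm diameter, 57 mm high. Origin: centre of its underside. Leave alone.
- roll_b: White till roll standing on the board at one side, 60 mm diameter, 57 mm high. Origin: centre of its underside. Leave alone.
- stamp: Black and grey self-inking hand stamp standing on the board at one side, 60 x 40 x 52 mm. Origin: centre of its underside. Leave alone.
Things that resemble listed ones, but are neither listed nor needed, are in the scene too. What is meant by the controller is not orange or pink, and is the larger of those in its own colour.

How it is judged (in metres and radians):
On the way, in this order (a step that is already met when the one before it is completed fails the run):
1. the controller has dropped fully home, level, in the recess (z of controller_base in the frame of recess below 0.0025 m and horizontal distance between controller_base and recess below 0.008 m and angle between the x axis of controller and the x axis of station, either way round below 0.07 rad and angle between controller's own z axis and vertical below 0.03 rad), for 0.3 s.
2. with the controller home, the stick is tilted well over to the left (over 0.25 rad, not more than 0.25 rad forward or back) and held for 1.5 s (all of step 1 and value of joint stick_lr above 0.25 rad and value of joint stick_fb between -0.25 and 0.25 rad), for 1.5 s.
At the end, for the whole second after the job is handed in: The controller rests level in the recess, underside within 2.5 mm of its floor, within 8 mm of its centre and square to it within 0.07 rad; the stick has sprung back upright (within 0.08 rad both ways); stand and recorder within 15 mm, till rolls and stamp within 20 mm of where they stood, upright (all of step 1 and value of joint stick_lr between -0.08 and 0.08 rad and value of joint stick_fb between -0.08 and 0.08 rad and linear speed of controller below 0.01 m/s and distance of each of stand, recorder from where it was at the start of the episode below 0.015 m and distance of each of roll_a, roll_b, stamp from where it was at the start of the episode below 0.02 m and angle between each of roll_a, roll_b, stamp's own z axis and vertical below 0.3 rad); the robot touches nothing.
It fails at once if the controller is picked up (its underside's centre over 20 mm above the board's top) or tipped by more than 0.4 rad (z of controller_base in the frame of recess above 0.028 m or angle between controller's own z axis and vertical above 0.4 rad).
It fails at once if the stand or the recorder is shifted by more than 15 mm (distance of any of stand, recorder from where it was at the start of the episode above 0.015 m).
It fails at once if a till roll or the stamp is shifted by more than 20 mm or knocked over (distance of any of roll_a, roll_b, stamp from where it was at the start of the episode above 0.02 m or angle between any of roll_a, roll_b, stamp's own z axis and vertical above 0.3 rad).
It also fails if it takes over 67 s, if anything falls off the work surface, if the arm or the gripper's body presses on something with over 40 N, if the wrist force passes 120 N, or if a joint passes its speed limit or range.

## Working session

There is one attempt and no reset: what is moved stays moved. The work goes in short steps, Python scripts to look and compute and a tool call to move; the robot and the scene stay as the last step left them, time stands still between calls to the robot, and variables do not carry over. Pictures are saved under pics/ and viewed, at most 10 in all, crops included, and the job is handed in when it is done.

Besides the shell and the picture viewer there is one more tool, called after "Emit:" in YAML: its name, and indented under it one key for each argument. carry_out: Moves the arm, as the interface text tells. Its arguments: {"type":"object","properties":{"delta_pos":{"type":"array","items":{"type":"array","items":{"type":"number"}}},"rot":{"type":"array","items":{"type":"array","items":{"type":"number"}}},"claw":{"type":"number"},"grip_force":{"type":"number"}},"required":["delta_pos","rot"]}

```bash
mkdir -p pics
python3 - <<'E'
from rig import r
import cv2,numpy as np
s=r.sense();print(s, r.tips_ahead)
for c in("scene","top"):
    cv2.imwrite(f"pics/{c}0.png",r.grab_frame(c)); print(c,r.camera_info(c))
    for t in("controller","station","stand","stick_knob"):
        print(c,t,[(np.round(d["box"]),round(d["p"],2)) for d in r.recognise(t,c)])
print(r.camera_info("wrist"))
E
```

```text
{'clock': 0.0, 'qpos': array([-1.21241433e+00,  3.53681635e-01,  1.63415916e+00, -4.06386524e-06,
        1.15521255e+00, -2.40767034e-03]), 'qvel': array([-0.00102808,  0.00250389, -0.00029181, -0.00105871, -0.00102346,
        0.00140433]), 'joint_efforts': array([ 3.27969050e-03, -6.05226731e+01, -3.42065692e+01,  2.06347381e-04,
        9.24955675e-03,  1.76899903e-05]), 'eef_pos': array([ 220.46593067, -584.33184273,  255.53004277]), 'tcp_rot': array([-3.14013195e+00,  1.98673199e-07,  3.60791308e-01]), 'contact_force': array([0.07511809, 0.06482804, 1.13080488]), 'wrist_torque': array([0.00808236, 0.02299914, 0.06787978]), 'grasp_force': 0.0, 'opening': 0.9978190387477708} 25.0
scene {'fx': 418.98079114574574, 'fy': 418.98079114574574, 'cx': 261.73011972356437, 'cy': 194.7283723145589, 'pose': array([[ 9.72980795e-01,  1.35397886e-01, -1.87018143e-01,
         6.99787068e+02],
       [ 2.30310143e-01, -6.26334947e-01,  7.44756183e-01,
        -9.70660048e+02],
       [-1.62975866e-02, -7.67705638e-01, -6.40595381e-01,
         8.48493337e+02],
       [ 0.00000000e+00,  0.000000
[... 1122 characters left out ...]
53.]), 0.73), (array([279.,  62., 337., 121.]), 0.59)]
top stand [(array([140.,  73., 340., 158.]), 0.6)]
top stick_knob [(array([100., 205., 112., 212.]), 0.63), (array([386., 161., 396., 174.]), 0.62), (array([305., 313., 314., 320.]), 0.46)]
{'fx': 301.6451409033864, 'fy': 301.6451409033864, 'cx': 247.7121587848457, 'cy': 193.25884333152837, 'hand_eye': array([[-2.77643128e-05, -9.48264650e-01, -3.17480948e-01,
         8.04572886e+01],
       [ 9.99999989e-01, -7.14935042e-05,  1.26087724e-04,
        -5.07485115e-01],
       [-1.42262357e-04, -3.17480942e-01,  9.48264642e-01,
        -1.16131564e+02],
       [ 0.00000000e+00,  0.00000000e+00,  0.00000000e+00,
         1.00000000e+00]])}
```

Run:
```python
import cv2
for c in("scene","top"):
    cv2.imwrite(f"pics/{c}0b.png",cv2.resize(cv2.imread(f"pics/{c}0.png"),(800,600),interpolation=cv2.INTER_CUBIC))
```

```text
(no output)
```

View pics/top0b.png

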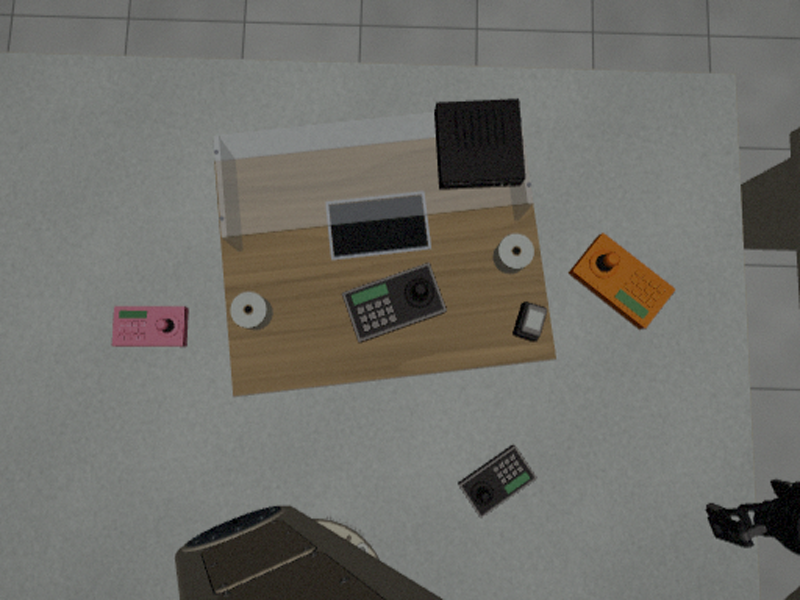

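View pics/scene0b.png

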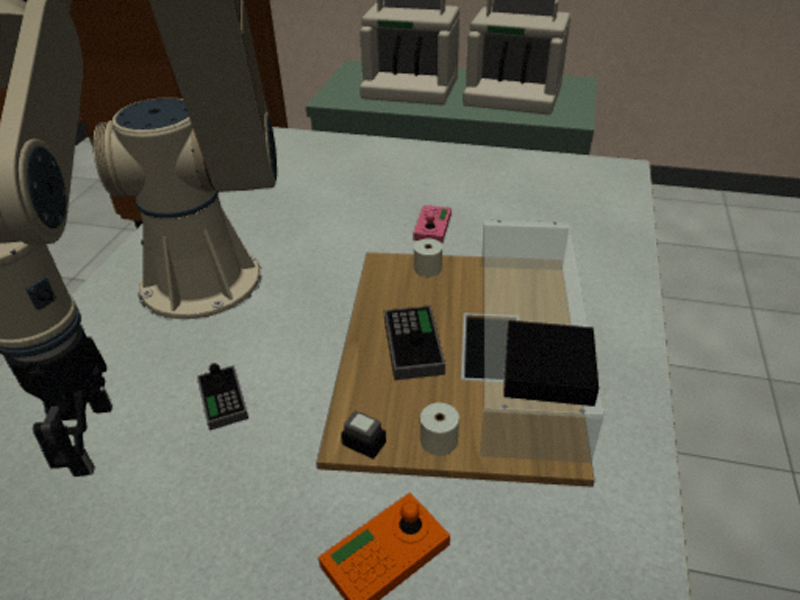

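The grey candidates are the large one on the board (top px 252,194) and a small one off it (318,307). There is also an orange one (398,180) and a pink one (96,209). I choose the large grey one on the board, in front of the recess, and check it in a close crop.

```bash
cat > h.py <<'E'
import numpy as np,cv2
from rig import r
from scipy.spatial.transform import Rotation as R
def pose_wrist():
    s=r.sense(); T=np.eye(4); T[:3,:3]=R.from_euler('xyz',s["tcp_rot"]).as_matrix(); T[:3,3]=s["eef_pos"]
    return T@r.camera_info("wrist")["hand_eye"]
def px2w(cam,uv,z,P=None):
    c=r.camera_info(cam); P=c["pose"] if P is None else P
    uv=np.atleast_2d(uv).astype(float)
    d=np.c_[(uv[:,0]-c["cx"])/c["fx"],(uv[:,1]-c["cy"])/c["fy"],np.ones(len(uv))]@P[:3,:3].T
    return P[:3,3]+d*((z-P[2,3])/d[:,2])[:,None]
def w2px(cam,p,P=None):
    c=r.camera_info(cam); P=c["pose"] if P is None else P
    q=(np.atleast_2d(p)-P[:3,3])@P[:3,:3]
    return np.c_[c["fx"]*q[:,0]/q[:,2]+c["cx"],c["fy"]*q[:,1]/q[:,2]+c["cy"]]
E
python3 - <<'E'
from h import *
im=cv2.imread("pics/top0.png")
cv2.imwrite("pics/crop1.png",cv2.resize(im[110:235,200:340],None,fx=4.8,fy=4.8,interpolation=cv2.INTER_CUBIC)[:600,:800])
print(px2w("top",np.array([[233,396],[555,359],[222,237],[535,204]])/1.5625,18).round())
print("rec",px2w("top",np.array([[333,259],[430,248],[327,201],[424,193]])/1.5625,18).round())
print("ctl",px2w("top",np.array([[360,338],[445,308],[344,296],[430,264]])/1.5625,46).round())
print("roll/stamp",px2w("top",np.array([[249,310],[516,251]])/1.5625,75).round(),px2w("top",np.array([[530,321]])/1.5625,60).round())
E
```

```text
[[ 324.  151.   18.]
 [ 403. -400.   18.]
 [ 601.  188.   18.]
 [ 677. -366.   18.]]
rec [[ 567.  -10.   18.]
 [ 592. -181.   18.]
 [ 672.    5.   18.]
 [ 692. -168.   18.]]
ctl [[ 428.  -64.   46.]
 [ 483. -206.   46.]
 [ 498.  -34.   46.]
 [ 558. -179.   46.]]
roll/stamp [[ 467.  118.   75.]
 [ 579. -320.   75.]] [[ 464. -347.   60.]]
```

View pics/crop1.png

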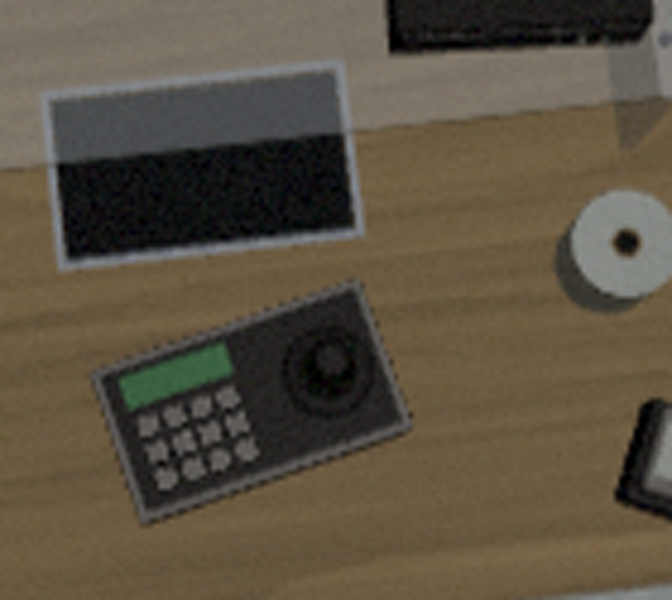

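Run:
```python
from h import *
o=np.array([200,110]);k=4.8
def fit(w,L,W): # corners order TL TR BR BL -> local (+x,+y),(+x,-y),(-x,-y),(-x,+y)
    loc=np.array([[L,W],[L,-W],[-L,-W],[-L,W]])/2
    w=w[:,:2]; c=w.mean(0); H=(loc.T@(w-c)); a=np.arctan2(H[0,1]-H[1,0],H[0,0]+H[1,1])
    Rm=np.array([[np.cos(a),-np.sin(a)],[np.sin(a),np.cos(a)]])
    print(c.round(1),a.round(3),"resid",(w-c-loc@Rm.T).round(1).tolist()); return c,a
rc,ra=fit(px2w("top",np.array([[50,98],[339,70],[357,230],[68,262]])/k+o,18),96,168)
cc,ca=fit(px2w("top",np.array([[95,373],[357,284],[410,427],[146,521]])/k+o,46),90,160)
B=np.array([[np.cos(ra),np.sin(ra)],[-np.sin(ra),np.cos(ra)]])
print("ctl in recess frame",B@(cc-rc),ca-ra)
```

```text
[629.9 -88.8] 0.137 resid [[0.7, 0.6], [-0.4, -0.2], [0.2, 0.4], [-0.5, -0.7]]
[ 490.  -120.7] 0.368 resid [[-0.4, -3.3], [-3.5, 2.1], [1.3, 3.4], [2.7, -2.2]]
ctl in recess frame [-142.92203479  -12.49399973] 0.2303276517033494
```

```bash
cat >> h.py <<'E'
RC=np.array([629.9,-88.8]); RA=0.137
def plan(tip,tilt,dyaw=0,ta=25.):
    """tip: recess-frame x,y and world z (mm) of fingertip; prints delta in tool axes (m), rotvec (deg)"""
    s=r.sense(); R0=R.from_euler('xyz',s["tcp_rot"]); 
    R1=R.from_euler('z',RA+dyaw)*R.from_euler('x',np.pi)*R.from_euler('y',np.radians(tilt))
    xy=RC+np.array([[np.cos(RA),-np.sin(RA)],[np.sin(RA),np.cos(RA)]])@np.array(tip[:2])
    p=np.r_[xy,tip[2]]-ta*R1.apply([0,0,1])
    print("d",(R0.inv().apply(p-s["eef_pos"])/1000).round(4),"rot",np.degrees((R0.inv()*R1).as_rotvec()).round(2),"target",p.round(1))
def where(ta=25.):
    s=r.sense(); R0=R.from_euler('xyz',s["tcp_rot"]); t=s["eef_pos"]+ta*R0.apply([0,0,1]); d=t[:2]-RC
    c,q=np.cos(RA),np.sin(RA)
    E=(R.from_euler('x',-np.pi)*R.from_euler('z',-RA)*R0)
    print("clk",round(s["clock"],2),"tip rec",np.round([c*d[0]+q*d[1],-q*d[0]+c*d[1],t[2]],1),"rv",np.degrees(E.as_rotvec()).round(2),"F",s["contact_force"].round(1),"q",s["qpos"].round(2),"open",round(s["opening"],2))
E
python3 -c "
from h import *
where(); plan([-250,-10,140],30); plan([-250,-10,140],0)"
```

```text
clk 0.5 tip rec [-473.2 -435.4  231.2] rv [ 1.000e-02 -0.000e+00 -1.282e+01] F [ 0.8 -0.   0.4] q [-1.21  0.35  1.63  0.    1.16 -0.  ] open 1.0
d [ 0.2998 -0.368   0.0946] rot [-3.36 29.87 12.53] target [ 371.2 -134.6  161.7]
d [ 0.312  -0.3652  0.0913] rot [-1.000e-02  0.000e+00  1.282e+01] target [ 383.6 -132.8  165. ]
```

Emit:
carry_out:
  delta_pos:
    - [0.03,-0.045,0]
    - [0.07,-0.09,0]
    - [0.11,-0.14,0.01]
    - [0.15,-0.19,0.02]
    - [0.19,-0.24,0.03]
    - [0.23,-0.29,0.05]
    - [0.27,-0.33,0.07]
    - [0.3,-0.368,0.095]
  rot:
    - [0,0,1]
    - [0,4,3]
    - [-1,9,5]
    - [-1,14,7]
    - [-2,19,9]
    - [-3,25,11]
    - [-3.4,29.9,12.5]
    - [-3.4,29.9,12.5]
  claw: 0.085

```text
clock: 1.5
eef_pos: [370.8, -134.6, 161.5]
tcp_rot: [3.139, -0.526, 0.135]
contact_force: [1.7, -0.5, 0.3]
opening: 0.994
grasp_force: 0.0
```

Emit:
carry_out:
  delta_pos:
    - [0,0,0]
  rot:
    - [0,0,0]

```text
clock: 1.62
eef_pos: [370.3, -130.0, 159.9]
tcp_rot: [-3.139, -0.521, 0.144]
contact_force: [-0.2, -0.1, 0.6]
opening: 0.995
grasp_force: 0.0
```

Run:
```python
from h import *
where(); plan([-250,-10,50],30)
P=pose_wrist(); im=r.grab_frame("wrist"); cv2.imwrite("pics/w1.png",cv2.resize(im,(800,600))); np.save("P1.npy",P)
```

```text
clk 1.62 tip rec [-250.4   -5.2  138.2] rv [ 0.27 29.87 -0.43] F [-0.2 -0.1  0.6] q [-0.63  0.01  2.47  0.95  0.44 -0.03] open 0.99
d [-0.0437  0.0049  0.0767] rot [-0.37  0.13  0.35] target [ 371.2 -134.6   71.7]
```

View pics/w1.png

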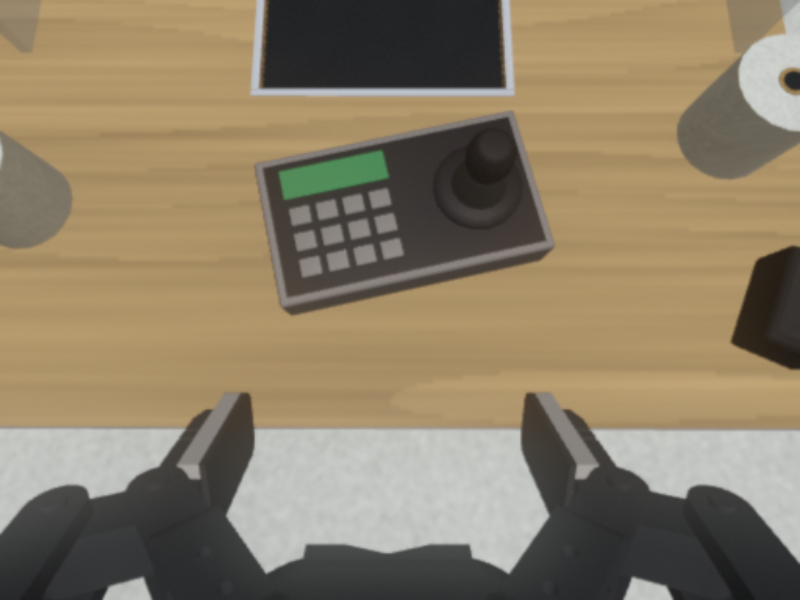

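Run:
```python
from h import *
P=np.load("P1.npy"); k=1.5625; c,q=np.cos(RA),np.sin(RA); B=np.array([[c,q],[-q,c]])
rec=px2w("wrist",np.array([[263,88],[502,90]])/k,18,P)
print("recess front inner corners in rec frame (expect -48,±84)",((rec[:,:2]-RC)@B.T).round(1))
w=px2w("wrist",np.array([[257,165],[513,112],[552,243],[284,303]])/k,46,P)
l=(w[:,:2]-RC)@B.T; print(l.round(1),"c",l.mean(0)); d=l[0]-l[1]+l[3]-l[2]; print("yaw",np.arctan2(-d[0],d[1]), np.linalg.norm(l[0]-l[1]))
he=r.camera_info("wrist")["hand_eye"]
for z in(12,18,25): print(z,(w2px("wrist",[[11,-42.5,z],[-11,-42.5,z],[11,42.5,z]],he)*k).round())
```

```text
recess front inner corners in rec frame (expect -48,±84) [[-48.5  80.7]
 [-48.9 -80.3]]
[[-119.3   72.6]
 [ -83.8  -78.9]
 [-165.9  -97.3]
 [-201.7   52.5]] c [-142.6549141   -12.77089692]
yaw 0.23237684640426304 155.66304549239678
12 [[249. 382.]
 [255. 443.]
 [527. 382.]]
18 [[254. 373.]
 [260. 432.]
 [522. 373.]]
25 [[260. 363.]
 [265. 420.]
 [516. 363.]]
```

Run:
```python
from h import *
where(12); plan([-240,-12,28],30,0,12); plan([-190,-12,28],30,0,12)
```

```text
clk 1.68 tip rec [-256.3   -8.1  150.7] rv [ 0.1  29.97 -0.33] F [0.8 0.3 0.4] q [-0.63  0.01  2.47  0.95  0.45 -0.03] open 1.0
d [-0.0472  0.0039  0.1144] rot [-0.18  0.03  0.29] target [ 387.8 -134.3   38.4]
d [-0.0039  0.0042  0.1394] rot [-0.18  0.03  0.29] target [ 437.4 -127.5   38.4]
```

Emit:
carry_out:
  delta_pos:
    - [-0.012,0.001,0.029]
    - [-0.024,0.002,0.058]
    - [-0.036,0.003,0.086]
    - [-0.044,0.004,0.106]
    - [-0.047,0.004,0.1145]
    - [-0.047,0.004,0.1145]
  rot:
    - [0,0,0]
    - [-0.2,0,0.3]
    - [-0.2,0,0.3]
    - [-0.2,0,0.3]
    - [-0.2,0,0.3]
    - [-0.2,0,0.3]

```text
clock: 2.42
eef_pos: [388.8, -138.9, 38.6]
tcp_rot: [3.14, -0.525, 0.129]
contact_force: [-0.2, 0.4, -0.0]
opening: 0.999
grasp_force: 0.0
```

Run:
```python
from h import *
where(12); plan([-190,-12,28],30,0,12)
```

```text
clk 2.42 tip rec [-239.7  -16.7   28.3] rv [-0.19 30.07  0.48] F [-0.2  0.4 -0. ] q [-0.61  0.43  2.51  2.09  0.4  -1.22] open 1.0
d [ 0.0428 -0.0051  0.0251] rot [ 0.3  -0.07 -0.41] target [ 437.4 -127.5   38.4]
```

Emit:
carry_out:
  delta_pos:
    - [0.009,-0.001,0.005]
    - [0.017,-0.002,0.01]
    - [0.024,-0.003,0.014]
    - [0.03,-0.004,0.0175]
    - [0.035,-0.005,0.0205]
    - [0.039,-0.005,0.023]
    - [0.0425,-0.005,0.025]
    - [0.0425,-0.005,0.025]
  rot:
    - [0,0,0]
    - [0,0,0]
    - [0.3,0,-0.4]
    - [0.3,0,-0.4]
    - [0.3,0,-0.4]
    - [0.3,0,-0.4]
    - [0.3,0,-0.4]
    - [0.3,0,-0.4]

```text
clock: 3.42
eef_pos: [436.8, -125.6, 38.6]
tcp_rot: [3.141, -0.524, 0.14]
contact_force: [-1.0, 0.1, -0.1]
opening: 1.0
grasp_force: 0.3
```

Run:
```python
from h import *
where(12); plan([-170,-6,28],30,0,12)
for c in("top",):
    im=r.grab_frame(c); cv2.imwrite("pics/t2.png",im)
    m=max(r.cut_out("controller",c),key=lambda d:d["p"]*(abs(d["box"][0]-230)<40)); print(m["box"],m["p"])
P=pose_wrist(); im=r.grab_frame("wrist"); cv2.imwrite("pics/w2.png",cv2.resize(im,(800,600))); np.save("P2.npy",P)
```

```text
clk 3.42 tip rec [-190.3  -10.1   28.2] rv [ 3.000e-02  3.004e+01 -1.600e-01] F [-1.   0.1 -0.1] q [-0.49  0.45  2.43  2.09  0.35 -1.11] open 1.0
d [ 0.0175 -0.004   0.0103] rot [-0.07 -0.04  0.14] target [ 456.4 -118.8   38.4]
[219.4, 167.0, 283.8, 210.1] 0.63
```

View pics/w2.png

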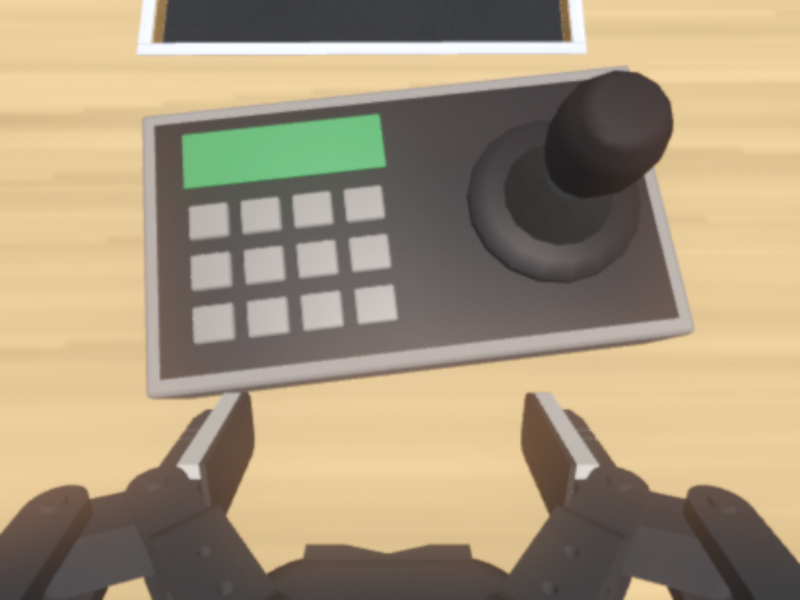

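Emit:
carry_out:
  delta_pos:
    - [0.004,0,0.0023]
    - [0.0075,0,0.0043]
    - [0.011,0,0.0063]
    - [0.014,0,0.0081]
    - [0.0175,0,0.0101]
    - [0.0175,0,0.0101]
  rot:
    - [0,0,0]
    - [0,0,0]
    - [0,0,0]
    - [0,0,0]
    - [0,0,0]
    - [0,0,0]

```text
clock: 4.32
eef_pos: [457.1, -122.8, 38.7]
tcp_rot: [3.141, -0.525, 0.14]
contact_force: [-0.4, -0.3, 0.0]
opening: 0.996
grasp_force: 0.1
```

```bash
cat >> h.py <<'E'
def ctl(px,P,z=46):
    c,q=np.cos(RA),np.sin(RA); B=np.array([[c,q],[-q,c]])
    l=(px2w("wrist",np.array(px)/1.5625,z,P)[:,:2]-RC)@B.T; d=l[0]-l[1]+l[3]-l[2]
    print(l.round(1).tolist(),"c",l.mean(0).round(1),"yaw",np.arctan2(-d[0],d[1]).round(3))
E
python3 - <<'E'
from h import *
ctl([[143,118],[628,67],[692,330],[150,396]],np.load("P2.npy"))
where(12)
P=pose_wrist(); im=r.grab_frame("wrist"); cv2.imwrite("pics/w3.png",cv2.resize(im,(800,600))); np.save("P3.npy",P)
E
```

```text
[[-99.6, 67.1], [-80.9, -87.4], [-166.5, -97.2], [-185.4, 56.0]] c [-133.1  -15.4] yaw 0.122
clk 4.33 tip rec [-169.8  -10.1   28.4] rv [ 2.000e-02  3.007e+01 -1.500e-01] F [-0.4 -0.3  0. ] q [-0.46  0.45  2.4   2.07  0.33 -1.06] open 1.0
```

View pics/w3.png

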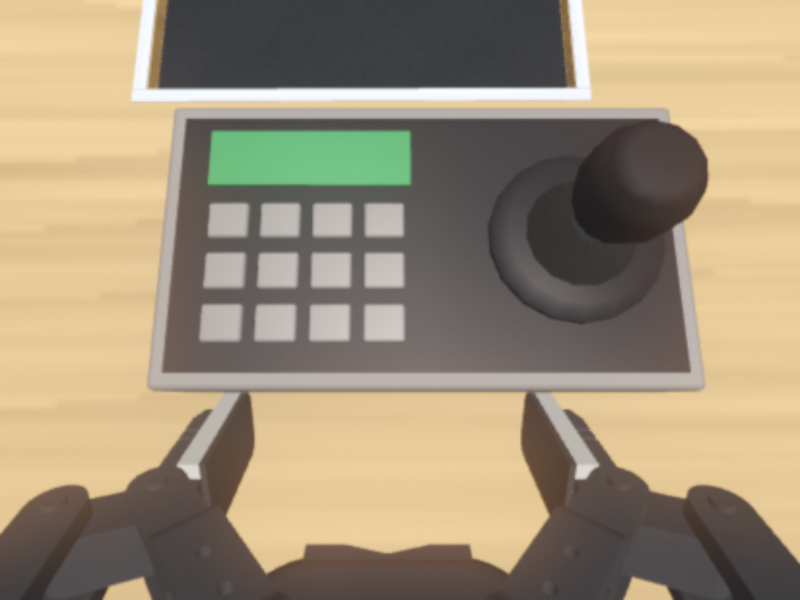

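Run:
```python
from h import *
P=np.load("P3.npy"); ctl([[176,110],[668,110],[703,389],[149,389]],P)
ctl([[157,90],[570,90],[570,90],[157,90]],P,18)
```

```text
[[-76.2, 57.1], [-75.7, -98.5], [-162.6, -98.2], [-163.0, 56.6]] c [-119.4  -20.7] yaw 0.003
[[-49.0, 79.2], [-48.5, -80.2], [-48.5, -80.2], [-49.0, 79.2]] c [-48.7  -0.5] yaw 0.003
```

Run:
```python
from h import *
where(12); plan([-195,-20,50],30,0,12)
for t in([-185,-100,105],[-150,-150,105],[-122,-150,80],[-122,-150,29]): plan(t,30,0,22)
```

```text
clk 4.38 tip rec [-169.9  -10.1   28.4] rv [ 2.000e-02  3.008e+01 -1.500e-01] F [ 0.3 -0.4 -0.7] q [-0.46  0.45  2.4   2.07  0.33 -1.06] open 0.99
d [-0.0109  0.0098 -0.0313] rot [-0.06 -0.08  0.14] target [ 433.5 -136.1   60.4]
d [ 0.0251  0.0898 -0.084 ] rot [-0.06 -0.08  0.14] target [ 449.4 -214.6  124.1]
d [ 0.0553  0.1399 -0.0665] rot [-0.06 -0.08  0.14] target [ 490.9 -259.4  124.1]
d [ 0.067   0.14   -0.0308] rot [-0.06 -0.08  0.14] target [ 518.6 -255.6   99.1]
d [0.0414 0.14   0.0133] rot [-0.06 -0.08  0.14] target [ 518.6 -255.6   48.1]
```

Emit:
carry_out:
  delta_pos:
    - [-0.011,0.01,-0.031]
    - [0.007,0.05,-0.06]
    - [0.025,0.09,-0.084]
    - [0.055,0.14,-0.067]
    - [0.067,0.14,-0.031]
    - [0.055,0.14,-0.01]
    - [0.0414,0.14,0.0133]
    - [0.0414,0.14,0.0133]
  rot:
    - [0,0,0]
    - [0,0,0]
    - [0,0,0]
    - [0,0,0]
    - [0,0,0]
    - [0,0,0]
    - [0,0,0]
    - [0,0,0]
  claw: 0.03

```text
clock: 5.38
eef_pos: [517.2, -254.8, 46.2]
tcp_rot: [-3.138, -0.522, 0.138]
contact_force: [0.0, 0.2, -0.6]
opening: 0.351
grasp_force: 0.0
```

Run:
```python
from h import *
where(22); plan([-122,-109.5,29],30,0,22)
P=pose_wrist(); im=r.grab_frame("wrist"); cv2.imwrite("pics/w4.png",cv2.resize(im,(800,600))); np.save("P4.npy",P)
```

```text
clk 5.38 tip rec [-123.3 -149.    27.2] rv [ 0.19 29.92 -0.08] F [ 0.   0.2 -0.6] q [-0.66  0.52  2.15  1.33  0.38 -0.47] open 0.35
d [ 0.002  -0.0396 -0.0008] rot [-0.2   0.08  0.03] target [ 513.1 -215.4   48.1]
```

View pics/w4.png

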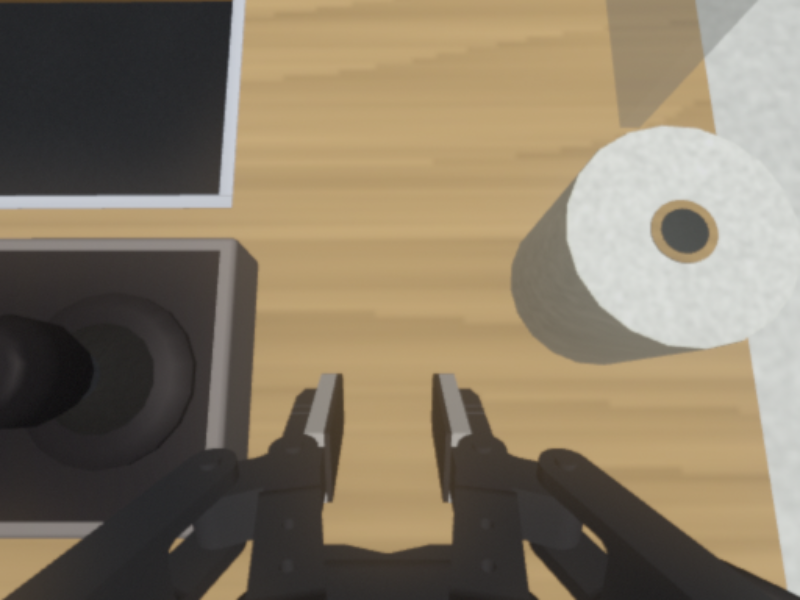

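Emit:
carry_out:
  delta_pos:
    - [0.001,-0.01,-0.001]
    - [0.002,-0.017,-0.001]
    - [0.002,-0.022,-0.001]
    - [0.002,-0.027,-0.001]
    - [0.002,-0.031,-0.001]
    - [0.002,-0.035,-0.001]
    - [0.002,-0.0385,-0.001]
    - [0.002,-0.0385,-0.001]
  rot:
    - [0,0,0]
    - [0,0,0]
    - [0,0,0]
    - [0,0,0]
    - [0,0,0]
    - [0,0,0]
    - [0,0,0]
    - [0,0,0]

```text
clock: 6.42
eef_pos: [513.6, -216.6, 49.5]
tcp_rot: [-3.141, -0.524, 0.14]
contact_force: [0.8, -2.0, 1.7]
opening: 0.352
grasp_force: 1.1
```

Run:
```python
from h import *
ctl([[237,240],[237,240],[215,527],[215,527]],np.load("P4.npy"))
where(22); plan([-122,-109.5,29],30,0,22)
im=r.grab_frame("top"); cv2.imwrite("pics/t5.png",cv2.resize(im[110:235,200:340],None,fx=4.8,fy=4.8,interpolation=cv2.INTER_CUBIC))
```

```text
[[-75.1, -101.5], [-75.1, -101.5], [-159.1, -100.8], [-159.1, -100.8]] c [-117.1 -101.2] yaw -0.0
clk 6.42 tip rec [-121.6 -110.6   30.4] rv [ 0.09 30.01 -0.17] F [ 0.8 -2.   1.7] q [-0.59  0.49  2.2   1.45  0.35 -0.53] open 0.35
d [-0.001  -0.0012  0.001 ] rot [-0.13 -0.01  0.14] target [ 513.1 -215.4   48.1]
```

View pics/t5.png

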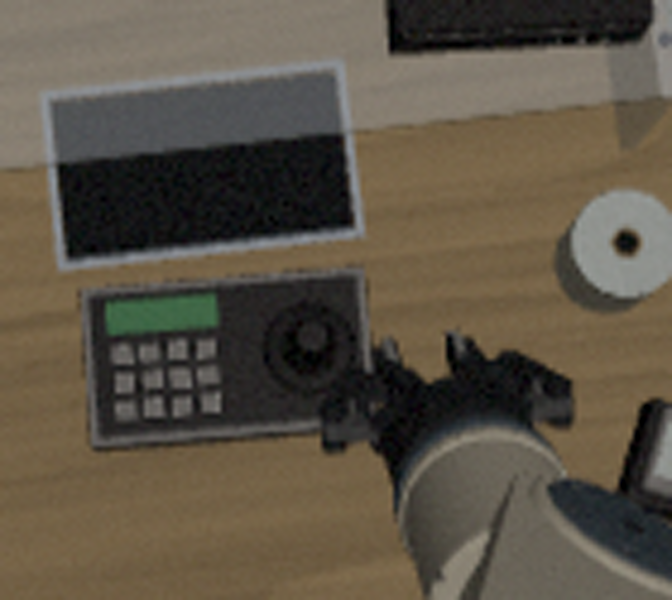

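Run:
```python
from h import *
c,q=np.cos(RA),np.sin(RA); B=np.array([[c,q],[-q,c]])
l=(px2w("top",np.array([[81,294],[364,270],[95,447]])/4.8+[200,110],46)[:,:2]-RC)@B.T; print(l)
```

```text
[[ -73.2526504    75.83445031]
 [ -76.56126709  -82.40777242]
 [-159.18720729   76.38186122]]
```

Emit:
carry_out:
  delta_pos:
    - [0,-0.001,0]
    - [0,-0.002,0]
    - [0,-0.003,0]
    - [0,-0.0035,0]
    - [0,-0.0035,0]
    - [0,0.01,0]
    - [0,0.02,0]
    - [0,0.03,-0.01]
  rot:
    - [0,0,0]
    - [0,0,0]
    - [0,0,0]
    - [0,0,0]
    - [0,0,0]
    - [0,0,0]
    - [0,0,0]
    - [0,0,0]

```text
clock: 7.48
eef_pos: [512.9, -247.4, 57.9]
tcp_rot: [-3.14, -0.524, 0.14]
contact_force: [-0.7, 0.0, -0.4]
opening: 0.352
grasp_force: 0.0
```

Run:
```python
from h import *
where(22)
for t in([-125,-138,90],[-185,-100,105],[-200,-20,70]): plan(t,30,0,22)
plan([-190,0,28],30,0,12)
```

```text
clk 7.47 tip rec [-126.6 -141.1   38.8] rv [ 0.12 30.   -0.17] F [-0.7  0.  -0.4] q [-0.65  0.49  2.17  1.3   0.38 -0.43] open 0.35
d [ 0.0269 -0.0032 -0.0435] rot [-0.16  0.    0.13] target [ 514.  -244.1  109.1]
d [-0.0174 -0.0414 -0.0864] rot [-0.16  0.    0.13] target [ 449.4 -214.6  124.1]
d [-0.0478 -0.1214 -0.0634] rot [-0.16  0.    0.13] target [ 423.6 -137.4   89.1]
d [-0.06   -0.1413 -0.0119] rot [-0.16  0.    0.13] target [ 435.7 -115.6   38.4]
```

Emit:
carry_out:
  delta_pos:
    - [0.02,0,-0.035]
    - [0.005,-0.003,-0.06]
    - [-0.0174,-0.0414,-0.0864]
    - [-0.033,-0.081,-0.075]
    - [-0.048,-0.121,-0.0634]
  rot:
    - [0,0,0]
    - [0,0,0]
    - [0,0,0]
    - [-0.2,0,0.1]
    - [-0.2,0,0.1]

```text
clock: 8.1
eef_pos: [424.4, -140.0, 90.8]
tcp_rot: [3.139, -0.526, 0.138]
contact_force: [1.4, -0.6, 0.6]
opening: 0.351
grasp_force: 0.0
```

Emit:
carry_out:
  delta_pos:
    - [0,0,0]
    - [0,0,0]
    - [0,0,0]
    - [0,0,0]
  rot:
    - [0,0,0]
    - [0,0,0]
    - [0,0,0]
    - [0,0,0]
  claw: 0.085

```text
clock: 8.6
eef_pos: [425.8, -141.6, 91.0]
tcp_rot: [3.139, -0.526, 0.138]
contact_force: [-0.4, -0.3, 0.2]
opening: 0.996
grasp_force: 0.0
```

Run:
```python
from h import *
where(12); plan([-190,0,28],30,0,12)
P=pose_wrist(); im=r.grab_frame("wrist"); cv2.imwrite("pics/w6.png",cv2.resize(im,(800,600))); np.save("P6.npy",P)
```

```text
clk 8.6 tip rec [-203.3  -24.4   80.7] rv [-0.16 30.15  0.  ] F [-0.4 -0.3  0.2] q [-0.55  0.28  2.43  1.55  0.32 -0.59] open 1.0
d [-0.0149 -0.0245  0.0522] rot [ 0.15 -0.15  0.04] target [ 435.7 -115.6   38.4]
```

View pics/w6.png

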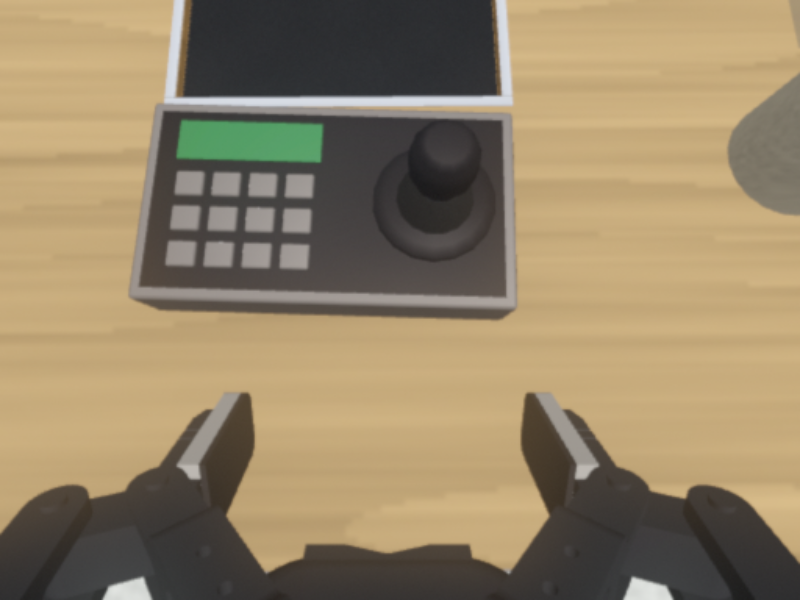

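Run:
```python
from h import *
P=np.load("P6.npy"); ctl([[156,105],[511,114],[516,308],[131,296]],P)
ctl([[180,97],[502,98],[502,98],[180,97]],P,18)
```

```text
[[-72.1, 77.4], [-76.3, -78.9], [-163.2, -76.2], [-158.3, 79.0]] c [-117.5    0.3] yaw -0.029
[[-48.4, 80.9], [-48.8, -83.1], [-48.8, -83.1], [-48.4, 80.9]] c [-48.6  -1.1] yaw -0.002
```

Emit:
carry_out:
  delta_pos:
    - [-0.006,-0.008,0.014]
    - [-0.012,-0.016,0.028]
    - [-0.018,-0.0245,0.043]
    - [-0.0149,-0.0245,0.0522]
    - [-0.0149,-0.0245,0.0522]
  rot:
    - [0,0,0]
    - [0,0,0]
    - [0,0,0]
    - [0.1,-0.1,0]
    - [0.1,-0.1,0]

```text
clock: 9.28
eef_pos: [436.0, -115.0, 38.0]
tcp_rot: [3.142, -0.524, 0.138]
contact_force: [0.2, 0.1, 0.0]
opening: 0.994
grasp_force: 0.0
```

Run:
```python
from h import *
where(12); plan([-116,-0.5,28],30,0,12)
```

```text
clk 9.28 tip rec [-189.6    0.5   27.6] rv [ 1.000e-02  3.003e+01 -5.000e-02] F [0.2 0.1 0. ] q [-0.46  0.45  2.45  2.16  0.35 -1.15] open 0.99
d [0.064  0.0011 0.0365] rot [-0.02 -0.03  0.05] target [ 509.1 -106.    38.4]
```

Emit:
carry_out:
  delta_pos:
    - [0.008,0,0.0046]
    - [0.016,0,0.0091]
    - [0.024,0,0.0137]
    - [0.032,0,0.0182]
    - [0.04,0,0.0228]
    - [0.048,0.001,0.0274]
    - [0.056,0.001,0.0319]
    - [0.064,0.001,0.0365]
  rot:
    - [0,0,0]
    - [0,0,0]
    - [0,0,0]
    - [0,0,0]
    - [0,0,0]
    - [0,0,0]
    - [0,0,0]
    - [0,0,0]

```text
clock: 10.28
eef_pos: [508.9, -105.6, 38.3]
tcp_rot: [3.141, -0.524, 0.138]
contact_force: [-3.1, 0.4, 0.9]
opening: 0.994
grasp_force: 1.7
```

Run:
```python
from h import *
where(12)
P=pose_wrist(); im=r.grab_frame("wrist"); cv2.imwrite("pics/w7.png",im); np.save("P7.npy",P)
T=r.grab_frame("top"); cv2.imwrite("pics/t7.png",T)
for cam in("wrist","top"):
    for d in r.cut_out("controller",cam)[:4]: 
        cnt=max(cv2.findContours(d["mask"].astype(np.uint8),cv2.RETR_EXTERNAL,cv2.CHAIN_APPROX_NONE)[0],key=cv2.contourArea)
        print(cam,d["p"],np.round(d["box"]),cv2.boxPoints(cv2.minAreaRect(cnt)).round().tolist())
# rectified board-plane views: recess frame at z=18 (recess) and z=46 (controller top)
c,q=np.cos(RA),np.sin(RA)
def rect(im,cam,P,z,x0,x1,y0,y1,s=3):
    g=np.array([[x1,y1],[x1,y0],[x0,y0],[x0,y1]],float)
    w=np.c_[RC+g@np.array([[c,q],[-q,c]]),np.full(4,z)]
    W,H=(y1-y0)*s,(x1-x0)*s
    M=cv2.getPerspectiveTransform(w2px(cam,w,P).astype(np.float32),np.float32([[0,0],[W,0],[W,H],[0,H]]))
    return cv2.warpPerspective(im,M,(int(W),int(H)))
a=rect(im,"wrist",P,46,-125,-5,-100,100,4); b=rect(im,"wrist",P,18,-60,-10,-100,100,4)
cv2.imwrite("pics/r7.png",np.vstack([b[:,:],a])[:600]); print(a.shape,b.shape)
```

```text
clk 10.28 tip rec [-1.162e+02 -1.000e-01  2.800e+01] rv [-1.e-02  3.e+01 -4.e-02] F [-3.1  0.4  0.9] q [-0.35  0.48  2.32  2.05  0.27 -0.93] open 0.99
wrist 0.82 [ 66.  64. 425. 252.] [[65.0, 69.0], [421.0, 68.0], [422.0, 251.0], [66.0, 253.0]]
top 0.96 [213. 145. 274. 185.] [[212.0, 151.0], [272.0, 145.0], [276.0, 179.0], [216.0, 186.0]]
top 0.93 [365. 149. 431. 210.] [[362.0, 175.0], [384.0, 147.0], [432.0, 185.0], [410.0, 213.0]]
top 0.91 [ 72. 196. 118. 223.] [[71.0, 196.0], [120.0, 196.0], [120.0, 221.0], [71.0, 221.0]]
top 0.56 [295. 284. 345. 331.] [[291.0, 309.0], [329.0, 283.0], [345.0, 306.0], [307.0, 332.0]]
(480, 800, 3) (200, 800, 3)
```

Run:
```python
from h import *
P=np.load("P7.npy"); im=cv2.imread("pics/w7.png"); r.grab_frame("wrist")
m=r.cut_out("controller","wrist")[0]["mask"]
c,q=np.cos(RA),np.sin(RA); B=np.array([[c,q],[-q,c]])
f=lambda u,v,z:((px2w("wrist",[[u,v]],z,P)[:,:2]-RC)@B.T)[0].round(1)
for v in(80,110,140,170,200,230,240):
    u=np.flatnonzero(m[v]); print(v,u.min(),u.max(),f(u.min(),v,46),f(u.max()+1,v,46))
for u in(120,160,200,330,370): v=np.flatnonzero(m[:,u]); print("col",u,f(u,v.min(),46),f(u,v.max()+1,46))
g=cv2.cvtColor(im,cv2.COLOR_BGR2GRAY).astype(int)
for v in(15,35,50):
    print(v,[(u,g[v,u]) for u in range(60,440) if abs(g[v,u+2]-g[v,u-2])>60])
```

```text
80 87 403 [-28.   78.7] [-27.8 -76.3]
110 82 412 [-43.8  79.4] [-43.7 -79. ]
140 78 410 [-59.   79.6] [-58.9 -76.4]
170 74 413 [-73.6  79.8] [-73.5 -76.2]
200 72 416 [-87.6  79.1] [-87.5 -76. ]
230 67 420 [-101.    79.7] [-100.9  -76.3]
240 66 422 [-105.3   79.6] [-105.3  -76.6]
col 120 [-20.9  63.2] [-109.2   55.7]
col 160 [-20.9  43.4] [-109.2   38.3]
col 200 [-20.8  23.7] [-109.2   20.9]
col 330 [-20.8 -40.5] [-109.2  -35.7]
col 370 [-20.8 -60.2] [-109.1  -53.1]
15 [(111, np.int64(249)), (112, np.int64(216)), (113, np.int64(168)), (114, np.int64(136)), (118, np.int64(134)), (119, np.int64(97)), (120, np.int64(66)), (378, np.int64(110)), (379, np.int64(136)), (380, np.int64(185)), (381, np.int64(235)), (382, np.int64(247))]
35 [(109, np.int64(249)), (110, np.int64(216)), (111, np.int64(172)), (112, np.int64(140)), (116, np.int64(132)), (117, np.int64(97)), (118, np.int64(69)), (380, np.int64(107)), (381, np.int64(127)), (382, np.int64(176)), (383, np.int64(235)), (384, np.int64(247))]
50 [(108, np.int64(237)), (109, np.int64(204)), (110, np.int64(153)), (111, np.int64(128)), (117, np.int64(70)), (382, np.int64(120)), (383, np.int64(161)), (384, np.int64(200)), (385, np.int64(238))]
```

Run:
```python
from h import *
P=np.load("P7.npy");c,q=np.cos(RA),np.sin(RA); B=np.array([[c,q],[-q,c]])
for u,v in((112.5,15),(380.5,15),(110.5,35),(382.3,35),(109.3,50),(383.4,50)): print(((px2w("wrist",[[u,v]],18,P)[:,:2]-RC)@B.T)[0].round(1))
where(12); plan([-85,-2,28],30,0,12); plan([-50,-2,28],30,0,12)
```

```text
[34.1 84.1]
[ 34.3 -82.3]
[20. 84.]
[ 20.1 -82.2]
[ 9.6 83.8]
[  9.8 -81.9]
clk 10.57 tip rec [-1.166e+02 -1.000e-01  2.820e+01] rv [-1.000e-02  3.004e+01 -4.000e-02] F [ 0.6  1.4 -1. ] q [-0.35  0.48  2.32  2.05  0.27 -0.93] open 0.99
d [0.0273 0.0019 0.016 ] rot [-0.   -0.04  0.04] target [ 540.  -103.2   38.4]
d [0.0576 0.0019 0.0335] rot [-0.   -0.04  0.04] target [574.7 -98.4  38.4]
```

Emit:
carry_out:
  delta_pos:
    - [0.008,0,0.0046]
    - [0.016,0,0.0091]
    - [0.024,0,0.0137]
    - [0.031,0,0.0177]
    - [0.038,0,0.0217]
    - [0.044,0,0.0252]
    - [0.05,0,0.0287]
    - [0.05,0,0.0287]
  rot:
    - [0,0,0]
    - [0,0,0]
    - [0,0,0]
    - [0,0,0]
    - [0,0,0]
    - [0,0,0]
    - [0,0,0]
    - [0,0,0]

```text
clock: 11.58
eef_pos: [566.3, -97.6, 38.9]
tcp_rot: [3.141, -0.525, 0.138]
contact_force: [-1.0, 0.4, -0.7]
opening: 0.995
grasp_force: 0.0
```

Emit:
carry_out:
  delta_pos:
    - [0.002,0,0.001]
    - [0.004,0,0.0023]
    - [0.005,0,0.003]
    - [0.006,0,0.0035]
    - [0.006,0,0.0035]
  rot:
    - [0,0,0]
    - [0,0,0]
    - [0,0,0]
    - [0,0,0]
    - [0,0,0]

```text
clock: 12.2
eef_pos: [572.2, -96.8, 38.5]
tcp_rot: [3.141, -0.524, 0.138]
contact_force: [-1.4, -0.2, -1.4]
opening: 0.994
grasp_force: 0.8
```

```bash
cat > meas.py <<'E'
from h import *
import sys
P=pose_wrist(); im=r.grab_frame("wrist"); cv2.imwrite(f"pics/{sys.argv[1]}.png",im)
m=r.cut_out("controller","wrist")[0]["mask"]; zt=float(sys.argv[2])
c,q=np.cos(RA),np.sin(RA); B=np.array([[c,q],[-q,c]])
f=lambda u,v,z:((px2w("wrist",[[u,v]],z,P)[:,:2]-RC)@B.T)[0].round(1)
rows=np.flatnonzero(m.sum(1)>150); print("rows",rows.min(),rows.max())
for v in np.linspace(rows.min()+5,rows.max()-5,6).astype(int):
    u=np.flatnonzero(m[v]); print(v,f(u.min(),v,zt),f(u.max()+1,v,zt),"width",u.max()-u.min())
for u in(140,200,250,300,350):
    v=np.flatnonzero(m[:,u]); 
    if len(v): print("col",u,v.min(),v.max(),f(u,v.min(),zt),f(u,v.max()+1,zt))
E
python3 -c "
from h import *
where(12)"; python3 meas.py w8 38
```

```text
clk 12.2 tip rec [-52.2  -0.   28.1] rv [-1.e-02  3.e+01 -4.e-02] F [-1.4 -0.2 -1.4] q [-0.28  0.52  2.2   1.85  0.21 -0.66] open 0.99
rows 112 253
117 [20.4 80.4] [ 20.6 -80.2] width 317
143 [ 6.6 81.4] [  6.7 -78.3] width 321
169 [-6.8 82.4] [ -6.7 -79.3] width 331
195 [-19.7  83.3] [-19.6 -79.4] width 339
221 [-32.2  83.7] [-32.1 -80.8] width 349
248 [-44.7  82.7] [-44.6 -79.9] width 351
col 140 112 253 [23.2 54.8] [-47.4  49.8]
col 200 113 253 [22.7 24.4] [-47.3  22.2]
col 250 113 253 [22.7 -0.9] [-47.3  -0.9]
col 300 112 253 [ 23.2 -26.3] [-47.3 -23.9]
col 350 112 250 [ 23.3 -51.6] [-45.9 -47. ]
```

Emit:
carry_out:
  delta_pos:
    - [0.001,0,0.0006]
    - [0.002,0,0.0012]
    - [0.003,0,0.0017]
    - [0.003,0,0.0017]
  rot:
    - [0,0,0]
    - [0,0,0]
    - [0,0,0]
    - [0,0,0]

```text
clock: 12.8
eef_pos: [575.8, -96.3, 38.6]
tcp_rot: [3.141, -0.524, 0.138]
contact_force: [-1.8, -0.7, -0.3]
opening: 0.994
grasp_force: 0.8
```

```bash
python3 -c "
from h import *
where(12)"; python3 meas.py w9 38
```

```text
clk 12.8 tip rec [-48.6  -0.1  28.2] rv [-1.000e-02  3.002e+01 -5.000e-02] F [-1.8 -0.7 -0.3] q [-0.28  0.52  2.19  1.84  0.21 -0.64] open 0.99
rows 128 251
133 [15.5 79.5] [ 15.6 -76.9] width 312
155 [ 4.  79.8] [  4.1 -76.7] width 317
178 [-7.7 79.5] [ -7.6 -77. ] width 322
200 [-18.5  79.7] [-18.4 -76.8] width 327
223 [-29.5  79.5] [-29.4 -77.1] width 332
246 [-40.1  80.1] [-40.  -76.8] width 338
col 140 129 251 [17.6 54.2] [-42.9  49.9]
col 200 129 251 [17.7 24.1] [-42.8  22.2]
col 250 128 252 [18.2 -0.9] [-43.3  -0.9]
col 300 128 251 [ 18.3 -26. ] [-42.8 -23.9]
col 350 128 250 [ 18.3 -51.1] [-42.3 -47. ]
```

Run:
```python
from h import *
plan([-75,0,35],30,0,12); plan([-110,-20,90],40,0,18); plan([-110,-44,110],55,0,21)
```

```text
d [-0.0195 -0.0001 -0.019 ] rot [-0.   -0.03  0.04] target [549.7 -99.9  45.4]
d [-0.0254  0.0199 -0.0899] rot [-0.    9.97  0.04] target [ 512.2 -125.2  103.8]
d [-0.0211  0.0439 -0.1085] rot [-1.000e-02  2.497e+01  4.000e-02] target [ 509.9 -149.8  122. ]
```

Emit:
carry_out:
  delta_pos:
    - [-0.01,0,-0.007]
    - [-0.0195,0,-0.019]
    - [-0.024,0.01,-0.055]
    - [-0.025,0.02,-0.09]
    - [-0.023,0.032,-0.1]
    - [-0.0211,0.0439,-0.1085]
    - [-0.0211,0.0439,-0.1085]
    - [-0.0211,0.0439,-0.1085]
  rot:
    - [0,0,0]
    - [0,0,0]
    - [0,5,0]
    - [0,10,0]
    - [0,17,0]
    - [0,25,0]
    - [0,25,0]
    - [0,25,0]

```text
clock: 13.9
eef_pos: [509.7, -149.8, 121.7]
tcp_rot: [-3.141, -0.957, 0.137]
contact_force: [0.0, 0.0, 0.6]
opening: 0.995
grasp_force: 0.0
```

Emit:
carry_out:
  delta_pos:
    - [0,0,0]
    - [0,0,0]
    - [0,0,0]
    - [0,0,0]
  rot:
    - [0,0,0]
    - [0,0,0]
    - [0,0,0]
    - [0,0,0]
  claw: 0.04

```text
clock: 14.4
eef_pos: [509.9, -149.5, 122.1]
tcp_rot: [3.141, -0.96, 0.139]
contact_force: [-0.2, 0.0, 0.9]
opening: 0.47
grasp_force: 0.0
```

Run:
```python
from h import *
where(21)
P=pose_wrist(); im=r.grab_frame("wrist"); np.save("P10.npy",P)
c,q=np.cos(RA),np.sin(RA); B=np.array([[c,q],[-q,c]])
for d in r.recognise("stick_knob","wrist"):
    b=d["box"]; print(d["p"],np.round(b)); print(((px2w("wrist",[[b[0],(b[1]+b[3])/2],[b[2],(b[1]+b[3])/2]],75,P)[:,:2]-RC)@B.T).round(1))
def toW(x,y,z): return np.r_[RC+B.T@np.array([x,y]),z]
pts=[toW(*p) for p in((1.5,-44,86),(1.5,-44,75),(1.5,-44,60),(-43.5,81,38),(-43.5,-79,38),(-20,0,123),(-48,84,18),(-48,-84,18))]
uv=w2px("wrist",np.array(pts),P); print(uv.round())
big=cv2.resize(im,(800,600))
for u,v in uv: cv2.drawMarker(big,(int(u*1.5625),int(v*1.5625)),(0,0,255),0,10,1)
cv2.imwrite("pics/w10.png",big)
```

```text
clk 14.4 tip rec [-110.   -43.7  110. ] rv [ 0.   55.01 -0.07] F [-0.2  0.   0.9] q [-0.64  0.48  2.44  2.23  0.81 -1.35] open 0.47
0.6 [230. 132. 265. 185.]
[[ -9.7 -28.8]
 [ -9.6 -57.7]]
[[248. 139.]
 [248. 149.]
 [248. 161.]
 [100. 218.]
 [290. 218.]
 [182. 120.]
 [104. 234.]
 [293. 234.]]
```

View pics/w10.png

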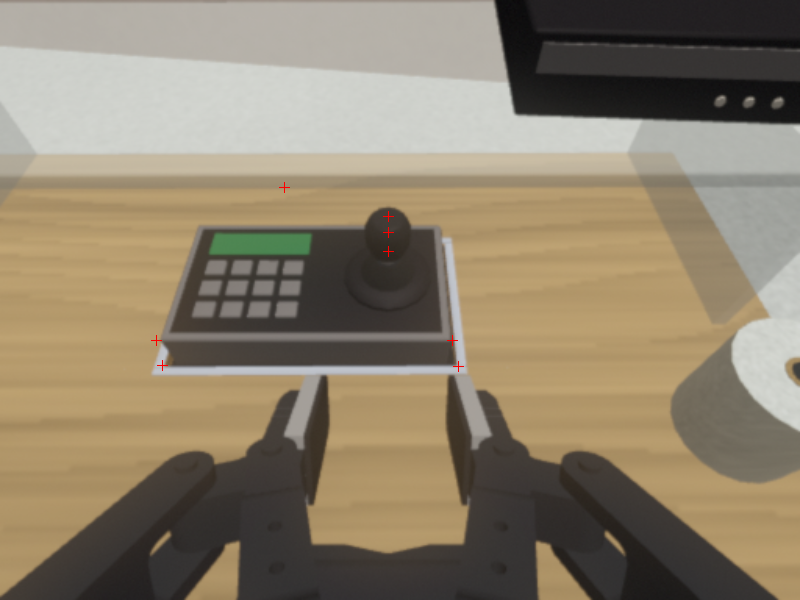

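Run:
```python
from h import *
plan([-60,-44,77],55,0,21);plan([-20,-44,77],55,0,21); plan([4,-44,77],55,0,21)
```

```text
d [0.0017 0.0002 0.0599] rot [-0.02 -0.01  0.05] target [ 559.4 -142.9   89. ]
d [0.0246 0.0002 0.0927] rot [-0.02 -0.01  0.05] target [ 599.1 -137.5   89. ]
d [0.0384 0.0002 0.1123] rot [-0.02 -0.01  0.05] target [ 622.8 -134.2   89. ]
```

Emit:
carry_out:
  delta_pos:
    - [0.001,0,0.02]
    - [0.0015,0,0.04]
    - [0.0017,0,0.06]
    - [0.013,0,0.076]
    - [0.0246,0,0.0927]
    - [0.032,0,0.103]
    - [0.0384,0,0.1123]
    - [0.0384,0,0.1123]
  rot:
    - [0,0,0]
    - [0,0,0]
    - [0,0,0]
    - [0,0,0]
    - [0,0,0]
    - [0,0,0]
    - [0,0,0]
    - [0,0,0]

```text
clock: 15.5
eef_pos: [623.5, -134.0, 89.5]
tcp_rot: [3.14, -0.961, 0.139]
contact_force: [-0.5, -0.8, -0.4]
opening: 0.466
grasp_force: 0.0
```

Run:
```python
from h import *
where(21)
im=r.grab_frame("wrist"); cv2.imwrite("pics/w11.png",im)
print([(np.round(d["box"]),d["p"]) for d in r.recognise("stick_knob","wrist")])
he=r.camera_info("wrist")["hand_eye"]; print(w2px("wrist",[[0,20,15],[0,-20,15]],he).round())
g=cv2.cvtColor(im,cv2.COLOR_BGR2GRAY)
for v in(200,215,230,245): print(v,g[v,190:310:3].tolist())
```

```text
clk 15.5 tip rec [  4.7 -43.8  77.4] rv [-2.000e-02  5.506e+01 -9.000e-02] F [-0.5 -0.8 -0.4] q [-0.44  0.6   2.26  2.41  0.74 -1.34] open 0.47
[(array([221., 260., 275., 306.]), 0.65)]
[[288. 260.]
 [208. 260.]]
200 [166, 166, 166, 166, 166, 166, 166, 166, 167, 166, 166, 167, 167, 167, 167, 167, 166, 167, 168, 167, 168, 168, 169, 168, 168, 168, 168, 168, 168, 167, 166, 166, 167, 167, 164, 163, 164, 164, 164, 164]
215 [167, 165, 165, 165, 165, 166, 165, 165, 165, 165, 165, 166, 166, 166, 166, 166, 166, 166, 166, 167, 167, 167, 166, 167, 167, 167, 166, 168, 167, 167, 167, 167, 167, 167, 167, 168, 168, 167, 167, 168]
230 [125, 125, 125, 125, 126, 126, 126, 125, 126, 126, 126, 125, 126, 126, 126, 126, 125, 126, 126, 126, 126, 126, 126, 126, 126, 126, 127, 126, 127, 126, 126, 126, 125, 128, 157, 155, 185, 186, 183, 164]
245 [123, 146, 169, 169, 168, 122, 114, 124, 124, 124, 123, 123, 123, 115, 117, 121, 122, 123, 123, 123, 123, 123, 122, 122, 119, 116, 122, 124, 124, 124, 124, 125, 118, 120, 150, 169, 170, 170, 187, 176]
```

Emit:
carry_out:
  delta_pos:
    - [0,-0.004,0]
    - [0,-0.007,0]
    - [0,-0.01,0]
    - [0,-0.013,0]
    - [0,-0.016,0]
    - [0,-0.018,0]
    - [0,-0.02,0]
    - [0,-0.02,0]
  rot:
    - [0,0,0]
    - [0,0,0]
    - [0,0,0]
    - [0,0,0]
    - [0,0,0]
    - [0,0,0]
    - [0,0,0]
    - [0,0,0]

```text
clock: 16.6
eef_pos: [620.1, -114.2, 89.2]
tcp_rot: [3.141, -0.96, 0.138]
contact_force: [-0.2, -2.1, 2.9]
opening: 0.468
grasp_force: 1.1
```

Run:
```python
from h import *
where(21)
P=pose_wrist(); im=r.grab_frame("wrist"); cv2.imwrite("pics/w12.png",im)
print([(np.round(d["box"]),d["p"]) for d in r.recognise("stick_knob","wrist")])
c,q=np.cos(RA),np.sin(RA); B=np.array([[c,q],[-q,c]])
for b in [d["box"] for d in r.recognise("stick_knob","wrist")]: print(((px2w("wrist",[[b[0],b[1]+20],[b[2],b[1]+20]],75,P)[:,:2]-RC)@B.T).round(1))
g=cv2.cvtColor(im,cv2.COLOR_BGR2GRAY)
for v in(265,275,285): print(v,g[v,190:310:3].tolist())
```

```text
clk 16.6 tip rec [  4.  -23.9  77.1] rv [-1.000e-02  5.503e+01 -4.000e-02] F [-0.2 -2.1  2.9] q [-0.4   0.6   2.28  2.48  0.74 -1.37] open 0.47
[(array([238., 258., 290., 305.]), 0.83)]
[[ -7.8 -18.5]
 [ -7.8 -45. ]]
265 [133, 133, 133, 52, 42, 39, 38, 48, 51, 50, 50, 50, 50, 49, 50, 51, 39, 34, 35, 38, 38, 39, 40, 41, 41, 41, 38, 37, 38, 39, 37, 37, 37, 37, 37, 46, 112, 134, 134, 135]
275 [132, 133, 49, 37, 35, 34, 33, 45, 47, 48, 47, 47, 47, 48, 48, 48, 44, 36, 36, 28, 29, 31, 30, 30, 31, 30, 30, 31, 30, 29, 30, 37, 33, 32, 33, 34, 43, 114, 133, 134]
285 [101, 110, 40, 31, 30, 31, 35, 46, 46, 47, 44, 45, 45, 45, 45, 45, 40, 33, 36, 40, 40, 39, 28, 24, 24, 25, 27, 30, 32, 34, 34, 34, 36, 27, 28, 29, 37, 64, 114, 52]
```

Emit:
carry_out:
  delta_pos:
    - [0,0,0]
    - [0,0,0]
    - [0,0,0]
    - [0,0,0]
    - [0,0,0]
    - [0,0,0]
    - [0,0,0]
    - [0,0,0]
  rot:
    - [0,0,0]
    - [0,0,0]
    - [0,0,0]
    - [0,0,0]
    - [0,0,0]
    - [0,0,0]
    - [0,0,0]
    - [0,0,0]

```text
clock: 17.75
eef_pos: [620.0, -114.3, 89.0]
tcp_rot: [3.141, -0.96, 0.138]
contact_force: [0.3, -1.8, 1.6]
opening: 0.465
grasp_force: 1.1
```

Emit:
carry_out:
  delta_pos:
    - [0,0,0]
    - [0,0,0]
    - [0,0,0]
    - [0,0,0]
    - [0,0,0]
    - [0,0,0]
    - [0,0,0]
    - [0,0,0]
  rot:
    - [0,0,0]
    - [0,0,0]
    - [0,0,0]
    - [0,0,0]
    - [0,0,0]
    - [0,0,0]
    - [0,0,0]
    - [0,0,0]

```text
clock: 18.75
eef_pos: [620.0, -114.3, 89.0]
tcp_rot: [3.141, -0.96, 0.138]
contact_force: [-0.8, -1.4, 1.7]
opening: 0.47
grasp_force: 1.1
```

Emit:
carry_out:
  delta_pos:
    - [0,0,0]
    - [0,0,0]
    - [0,0,0]
    - [0,0,0]
    - [0,0,0]
    - [0,0,0]
  rot:
    - [0,0,0]
    - [0,0,0]
    - [0,0,0]
    - [0,0,0]
    - [0,0,0]
    - [0,0,0]

```text
clock: 19.5
eef_pos: [620.0, -114.3, 89.1]
tcp_rot: [3.141, -0.96, 0.138]
contact_force: [0.4, -2.1, 1.8]
opening: 0.47
grasp_force: 1.1
```

Run:
```python
from h import *
where(21); r.grab_frame("wrist")
print([(np.round(d["box"]),d["p"]) for d in r.recognise("stick_knob","wrist")])
```

```text
clk 19.5 tip rec [  3.9 -23.9  77. ] rv [-0.000e+00  5.501e+01 -4.000e-02] F [ 0.4 -2.1  1.8] q [-0.4   0.6   2.28  2.48  0.74 -1.37] open 0.47
[]
```

Emit:
carry_out:
  delta_pos:
    - [0,0.004,0]
    - [0,0.008,0]
    - [0,0.012,0]
    - [0,0.016,0]
    - [0,0.02,0]
    - [0,0.02,0]
  rot:
    - [0,0,0]
    - [0,0,0]
    - [0,0,0]
    - [0,0,0]
    - [0,0,0]
    - [0,0,0]

```text
clock: 20.35
eef_pos: [622.8, -134.5, 89.1]
tcp_rot: [3.141, -0.96, 0.138]
contact_force: [-0.4, -0.6, 0.1]
opening: 0.469
grasp_force: 0.0
```

Emit:
carry_out:
  delta_pos:
    - [-0.006,0,-0.009]
    - [-0.014,0,-0.02]
    - [-0.025,0,-0.036]
    - [-0.037,0,-0.052]
    - [-0.037,0,-0.072]
    - [-0.038,0,-0.092]
    - [-0.0384,0,-0.112]
    - [-0.0384,0,-0.112]
  rot:
    - [0,0,0]
    - [0,0,0]
    - [0,0,0]
    - [0,0,0]
    - [0,0,0]
    - [0,0,0]
    - [0,0,0]
    - [0,0,0]

```text
clock: 21.35
eef_pos: [508.6, -150.1, 122.2]
tcp_rot: [3.141, -0.96, 0.136]
contact_force: [0.0, -0.8, -0.1]
opening: 0.464
grasp_force: 0.0
```

Run:
```python
from h import *
where(21)
P=pose_wrist(); im=r.grab_frame("wrist"); cv2.imwrite("pics/w13.png",im)
a=cv2.resize(cv2.imread("pics/w10.png"),(512,384)); print("median diff to w10 in controller area",[np.abs(a[140:245,95:300].astype(int)-np.roll(im,s,(0,1))[140:245,95:300]).mean().round(1) for s in((0,0),(2,0),(0,2))])
c,q=np.cos(RA),np.sin(RA); B=np.array([[c,q],[-q,c]])
for b in [d["box"] for d in r.recognise("stick_knob","wrist")]: print(np.round(b),((px2w("wrist",[[b[0],(b[1]+b[3])/2],[b[2],(b[1]+b[3])/2]],75,P)[:,:2]-RC)@B.T).round(1))
t=r.grab_frame("top"); t0=cv2.imread("pics/top0.png")
for n in("recorder","roll_a","stamp","stand"):
    print(n,[(np.round(d["box"],1).tolist(),round(d["p"],2)) for d in r.recognise(n,"top")])
d=np.abs(t.astype(int)-t0).max(2)
print("diff recorder area",d[60:122,275:340].mean().round(2),"rollA",d[180:215,145:175].mean().round(2),"rollB",d[145:178,315:345].mean().round(2),"stamp",d[190:220,325:352].mean().round(2),"standleft",d[80:160,135:160].mean().round(2))
```

```text
clk 21.35 tip rec [-111.3  -44.2  110.1] rv [-5.000e-02  5.501e+01  5.000e-02] F [ 0.  -0.8 -0.1] q [-0.64  0.47  2.44  2.23  0.81 -1.36] open 0.46
median diff to w10 in controller area [np.float64(7.0), np.float64(6.1), np.float64(8.6)]
[230. 131. 267. 183.] [[ -9.2 -30.1]
 [ -9.3 -59.5]]
recorder [([278.7, 61.6, 334.4, 120.5], 0.73)]
roll_a [([147.9, 187.9, 177.0, 212.2], 0.95), ([319.4, 149.1, 344.9, 176.8], 0.91)]
stamp [([327.2, 194.9, 348.3, 216.2], 0.73), ([135.8, 73.7, 344.1, 158.7], 0.37)]
stand [([140.0, 71.7, 342.4, 158.0], 0.62)]
diff recorder area 6.78 rollA 5.44 rollB 5.55 stamp 5.67 standleft 5.62
```

Emit:
carry_out:
  delta_pos:
    - [0,0,-0.02]
    - [0,0,-0.03]
    - [0,0,-0.03]
    - [0,0,-0.03]
  rot:
    - [0,0,0]
    - [0,0,0]
    - [0,0,0]
    - [0,0,0]

```text
clock: 22.2
eef_pos: [486.1, -153.3, 139.0]
tcp_rot: [3.14, -0.961, 0.138]
contact_force: [0.8, -0.3, -0.1]
opening: 0.467
grasp_force: 0.0
```

```bash
python3 -c "
from rig import r
print(r.sign_off())"
```

```text
the job is handed in; nothing more can be done
None
```

The job is handed in with no verdict returned: by my measurements the controller slid home into the recess, its stick was held about 0.35 rad left for 3 s and sprang back upright, and I saw no shift in the stand, recorder, till rolls or stamp.

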